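# Zero the tree-core reader's sprung lens arm and hold it at the length mark

### The job

On the tree-core reader the sprung telescoping lens arm has stuck a little way out. Take it by its upright thumb tab and push it back along its sleeve until you feel it seat fully home against its inner stop, then draw it out against its spring until its pointer stands directly opposite the point of the rider on the rail, and hold it there: finish with the tab still in the gripper, for the spring pulls the arm back if it is let go. Do not shift the rider or the dish, jar and slide box lying round about.

Things in the scene. Friction and masses are not known exactly. Their poses are not given: they have to be found in the camera images.
- reader: Tree-core reader, fixed to the bench: pale board 460 x 130 x 12 mm with an aluminium sleeve, a wood core under the arm's path and a steel rail beside it. Origin: centre of the board's underside. x runs along the board, the way the arm pulls out; y to its left; z up. Place and yaw vary.
- sleeve_mouth (a point): Centre of the mouth of the aluminium sleeve (22 mm diameter, 170 mm long) out of which the arm slides: reader x = -40 mm, y = 0, 75 mm above the bench. Spring and stop are inside. Friction about 3 N; the spring adds 0.8 N per 10 mm of extension, so drawing the arm out takes 9 to 13 N at the mark, and it slips back if let go there.
- lens_arm: Sprung arm: 12 mm steel rod, grey head block (26 along x, 30 along y, 24 high), thumb tab on it and a level round lens frame (59 mm across, centre 50 mm ahead, +x). Origin: middle of the block, on the rod axis 75 mm above the bench; axes as the reader's. Slides only along reader x: home is x = -25 mm (y = 0), travel 150 mm. Starts stuck 12 to 28 mm out.
- tab_mid (a point): Point to grip in the thumb tab, 117 mm above the bench, 20 mm below the tab's top, straight above the arm's origin. The tab is 18 mm thick along the pull (reader x), 26 mm wide across it, and stands 50 mm proud of the block. Nothing else near it rises above 90 mm.
- pointer_tip (a point): End of the arm's small steel pointer, which juts from the head block to the reader's -y side: 34 mm to the side of the tab's middle, 46 mm below tab_mid, at the same reader x as both. Moves with the arm.
- rider_tip (a point): End of the rider's steel point, the length mark. The rider is a dark steel block, 20 mm cube, with a fin pointing at the arm, on the rail at reader y = -52 mm, held by stiff friction (14 N), 80 to 130 mm along x from where the pointer is with the arm home. The fin ends 2 mm clear of the pointer's path, 71 mm above the bench. Axes as the reader's.
- dish: Bystander: a shallow glass dish, 90 mm across, 16 mm high, loose; origin at the centre of its underside.
- jar: Bystander: a small jar, 44 mm diameter, 55 mm high, white cap, loose; origin at the centre of its underside.
- slidebox: Bystander: a grey slide box 80 x 50 x 30 mm, loose; origin at the centre of its underside.

How it is judged:
On the way, in this order (a step that is already met when the one before it is completed fails the run):
1. the arm is pushed fully home against its inner stop (x of pointer_tip in the frame of reader below -0.0225 m and contact force between the fingers and lens_arm above 1 N), for 0.2 s.
2. the arm is drawn out to the rider (x of pointer_tip in the frame of rider_tip between -0.004 and 0.004 m and contact force between the fingers and lens_arm above 1 N), for 0.3 s.
At the end, for the whole second after the job is handed in: The arm's pointer is within 4 mm of the rider's point along the pull, at rest (under 10 mm/s), with the fingers still holding the arm (over 1 N) by the tab (grasp point within 30 mm of tab_mid); the rider has not shifted by 4 mm, nor dish, jar or slide box by 20 mm (all of step 2 and distance between the grasp point and tab_mid below 0.03 m and linear speed of lens_arm below 0.01 m/s and distance of rider_tip from where it was at the start of the episode below 0.004 m and distance of each of dish, jar, slidebox from where it was at the start of the episode below 0.02 m); the arm keeps its last pose, push and grip.
It fails at once if the rider is shifted (distance of rider_tip from where it was at the start of the episode above 0.004 m).
It fails at once if the dish is pushed about (distance of dish from where it was at the start of the episode above 0.02 m).
It fails at once if the jar is pushed about (distance of jar from where it was at the start of the episode above 0.02 m).
It fails at once if the slidebox is pushed about (distance of slidebox from where it was at the start of the episode above 0.02 m).
It also fails if it takes over 32 s, if anything falls off the work surface, if the arm or the gripper's body presses on something with over 40 N, if the wrist force passes 120 N, or if a joint passes its speed limit or range.

### The arm

A 7-joint arm with a two-finger parallel gripper is mounted at the origin on the work surface. World frame = base frame: x ahead of the robot, y to its left, z up, the work surface at z = 0. Lengths are in m, angles in rad, forces in N, time in s.
With the tool pointing down it reaches from about 0.425 to 0.825 m from the base axis. Payload 3.6 kg.
Tool frame: the origin (TCP) lies midway between the tips of the shut fingers; the grasp point (between the pads) lies r.tcp_to_grasp behind it (r.tcp_to_grasp is the distance from the TCP to the grasp point, in m); z points along the fingers, y is the direction in which the jaws open and shut (so a half turn about z gives the same grasp; the last joint's range is limited). The gripper opens to 93 mm and grips with 3 to 60 N. Pads are 15 mm wide; open, the fingers measure 128 mm over their backs; the gripper's body (75 mm by 188 mm) begins 65 mm behind the grasp point.
Start: joints at [1.315, 0.615, -0.013, 1.423, 0.008, 1.103, -0.04], TCP at [0.147, -0.633, 0.219] pointing down, gripper open.
Joint ranges: [-3.12, 3.12], [-0.3, 2.06], [-1.34, 1.32], [0.26, 2.42], [-1.36, 4.5], [0.01, 1.98], [-2.84, 2.84]. Speed limits (rad/s): [2.79, 2.79, 3.14, 3.14, 3.14, 3.14, 3.14].

### API

Orientations are given as a rotation vector (axis times angle).
In Python, from station import read_state, optics, finish_job, r gives the robot as it stands. The module is installed in compiled form; this text tells all that it offers.
- The arm moves only by the tool servo_tool, never from a script. Its argument "targets" is a list that holds one entry, the list of rows, each a list of 7 numbers: the shift along the world's x, y, z in m, then the turn, a rotation vector about the world's x, y, z in degrees, then the opening in per cent of the stroke, from 0 (shut) to 100 (fully open). In form: [[[x, y, z, rx, ry, rz, fingers], ...]]. A call has 1 to 10 rows; each row is the pose to reach, as a shift and turn from the pose commanded when the call began; what a row does not reach only later rows make up. A row lasts 1/12 s, in which the tool goes at most 41.7 mm and 7.16 degrees, less where a joint would pass 70% of its speed; a pose out of reach is approached as far as the arm can. A call with a gripper value outside its range is refused whole. The fingers move at their own pace and stop on an object; the grip force is fixed at half the most. Time passes only in rows, so rows that repeat a pose let the fingers close. It gives the time, the measured TCP pose, the force and the opening at its end, in the units of the state.
- read_state(): the state, without advancing time (a new reading comes with each control period).
- optics.snapshot(name): name is "scene" or "top"; returns a dict with "img" (384x512x3 uint8, red, green, blue), "depth" (384x512 float32, m along the optical axis (not along the pixel's ray), 0 where there is no reading), "fx", "fy", "cx", "cy" (pixels), "rvec" (rotation vector, rad) and "tvec" (3), from world to camera coordinates, as OpenCV has them. Camera axes: x right, y down, z forward; pixel columns grow to the right and rows downward; lengths in m; the calibration is good to about 2 mm. A picture is of the moment at which its call begins.
- finish_job(): hands the job in, once; it reports no verdict.
The state is a dict: "time": time; "q": joint angles; "joint_velocities": joint speeds; "tau": joint torques, N m; "position": TCP position; "orientation": TCP orientation; "force": force on the tool from outside, world axes, zero at the start; "ft_torque": the same for the moment, N m; "opening": opening from 0.0 (shut) to 1.0 (fully open).
Only numpy, scipy, OpenCV 4.12 (cv2) and the standard library are available. Lean on these libraries where they do the work, as an engineer would, in place of code of your own. Each camera call takes 0.05 s, during which the arm holds its last target. There are 200 camera calls.

## Working session

There is one attempt and no reset: what is moved stays moved. The work goes in short steps, Python scripts to look and compute and a tool call to move; the robot and the scene stay as the last step left them, time stands still between calls to the robot, and variables do not carry over. Pictures are saved under pics/ and viewed, about 8 in all and at most 12, crops included, and the job is handed in when it is done.

Besides the shell and the picture viewer there is one more tool, called after "Call:" by a JSON object that holds its "fn" and its "kwargs", one argument or row to a line. servo_tool: Moves the arm, as the interface text tells. Its arguments: {"type":"object","properties":{"targets":{"type":"array","items":{"type":"array","items":{"type":"array","items":{"type":"number"}}}}},"required":["targets"]}

```bash
mkdir -p pics; cat > h.py <<'E'
import numpy as np, cv2
from station import read_state, optics, finish_job, r
def snap(n,f=None):
    s=optics.snapshot(n)
    if f: cv2.imwrite('pics/'+f,s['img'][:,:,::-1])
    return s
def cloud(s):
    R=cv2.Rodrigues(np.array(s['rvec'],float))[0]; t=np.array(s['tvec'],float).ravel()
    v,u=np.mgrid[0:384,0:512]; d=s['depth'].astype(float)
    P=np.stack([(u-s['cx'])/s['fx']*d,(v-s['cy'])/s['fy']*d,d],-1)
    W=(P-t)@R; W[d==0]=np.nan
    return W
def ray(s,u,v,z):
    R=cv2.Rodrigues(np.array(s['rvec'],float))[0]; t=np.array(s['tvec'],float).ravel()
    C=-R.T@t; d=R.T@np.array([(u-s['cx'])/s['fx'],(v-s['cy'])/s['fy'],1]); return C+d*(z-C[2])/d[2]
E
python3 - <<'E'
from h import *
a=snap('top','t1.png');b=snap('scene','s1.png')
for s in(a,b):
    R=cv2.Rodrigues(np.array(s['rvec'],float))[0];print(-R.T@np.array(s['tvec']).ravel(),R[2],s['fx'])
st=read_state();print(st['time'],st['position'],st['orientation'],st['force'],st['opening'],r.tcp_to_grasp)
E
```

```text
[ 0.54283215 -0.00541418  0.74010965] [ 0.01047489 -0.01066321 -0.99988828] 352.1092389005384
[0.96116678 0.16356532 0.82957218] [-0.48967754 -0.17317426 -0.85453296] 481.12802412365187
0.1 [ 0.14729953 -0.63238717  0.2176355 ] [-3.11885208e+00 -3.58529438e-01  4.60749547e-04] [-0.59958694  0.14246676  0.57824575] 1.002086059978046 0.0188
```

View pics/t1.png

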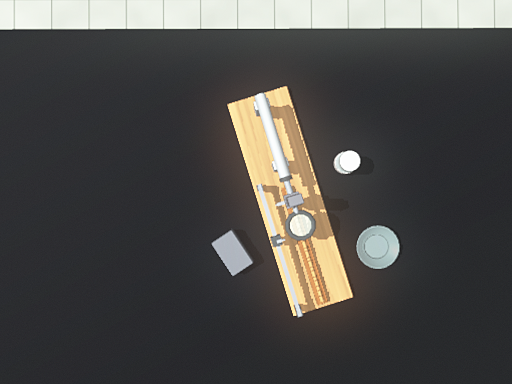

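View pics/s1.png

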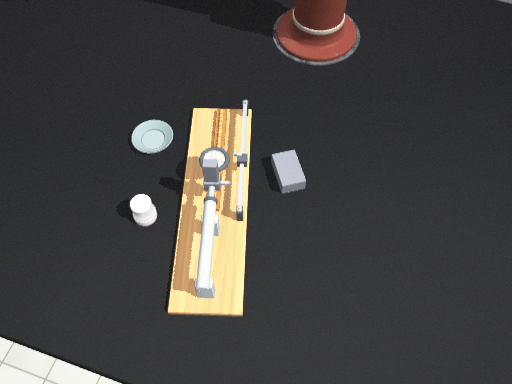

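The top view shows the board with its corners at (228,103), (288,86), (353,298) and (294,317). The sleeve is at its upper end, the head and tab are at (294,200), and the rider is at (279,240). The jar (347,161), dish (378,246) and slide box (232,252) lie around it. The scene view agrees: the arm pulls out toward the robot base.

```bash
cat >> h.py <<'E'
def frame():
    """reader origin, x axis, y axis from board corners"""
    return np.load('fr.npy')
def loc(W,fr): return np.stack([(W[...,:2]-fr[0])@fr[1],(W[...,:2]-fr[0])@fr[2],W[...,2]],-1)
def slab(L,x0,x1,y0,y1,z0,z1):
    m=(L[...,0]>x0)&(L[...,0]<x1)&(L[...,1]>y0)&(L[...,1]<y1)&(L[...,2]>z0)&(L[...,2]<z1)
    return L[m]
E
python3 - <<'E'
from h import *
a=snap('top')
pts=[ray(a,u,v,.012)[:2] for u,v in[(228,103),(288,86),(353,298),(294,317)]]
print(np.round(pts,3))
W=cloud(a)
hsv=cv2.cvtColor(a['img'],cv2.COLOR_RGB2HSV)
m=(hsv[...,1]>60)&(hsv[...,0]<30)&(W[...,2]>.005)&(W[...,2]<.02)
P=W[m][:,:2]
box=cv2.minAreaRect(P.astype(np.float32)*1000);print(box,m.sum())
B=cv2.boxPoints(box)/1000;print(np.round(B,3))
c=np.array(box[0])/1000
e=[B[1]-B[0],B[2]-B[1]];x=max(e,key=np.linalg.norm);x=x/np.linalg.norm(x)
if x[0]>0:x=-x
y=np.array([-x[1],x[0]]);fr=np.array([c,x,y]);np.save('fr.npy',fr);print(fr)
for n,s in(('top',a),('scene',snap('scene'))):
    L=loc(cloud(s),fr)
    for nm,q in(('tab',slab(L,-.06,.12,-.03,.03,.125,.15)),('rider',slab(L,0,.2,-.075,-.03,.05,.09)),('ptr',slab(L,-.06,.1,-.032,-.018,.06,.08)),('sleeve',slab(L,-.2,-.06,-.02,.02,.07,.1))):
        if len(q): print(n,nm,len(q),np.round(q.min(0),4),np.round(q.max(0),4),np.round(np.median(q,0),4))
E
```

```text
[[ 0.738  0.062]
 [ 0.772 -0.063]
 [ 0.332 -0.194]
 [ 0.295 -0.072]]
((534.763671875, -64.36087036132812), (460.6255187988281, 130.10476684570312), 17.0645694732666) 9997
[[ 0.296 -0.07 ]
 [ 0.334 -0.194]
 [ 0.774 -0.059]
 [ 0.736  0.065]]
[[ 0.53476367 -0.06436087]
 [-0.95597464 -0.29344919]
 [ 0.29344919 -0.95597464]]
top tab 161 [-0.011  -0.013   0.1262] [0.007  0.0127 0.1407] [-0.0022 -0.0004  0.1366]
top rider 468 [ 0.0007 -0.0618  0.05  ] [ 0.1995 -0.0364  0.0743] [ 0.0806 -0.0519  0.0525]
top ptr 109 [-0.0049 -0.0316  0.0695] [ 0.0697 -0.0181  0.0799] [ 0.0444 -0.0229  0.0772]
top sleeve 862 [-0.1997 -0.0117  0.0716] [-0.0601  0.0109  0.0885] [-0.1297 -0.0009  0.0836]
scene tab 178 [-0.0118 -0.0126  0.1253] [0.0069 0.0132 0.1407] [-0.0063  0.0003  0.1359]
scene rider 387 [ 0.     -0.0603  0.05  ] [ 0.1984 -0.0309  0.0764] [ 0.0665 -0.0513  0.0529]
scene ptr 96 [-0.0057 -0.0312  0.0674] [ 0.0663 -0.018   0.0798] [ 0.0366 -0.0236  0.0766]
scene sleeve 972 [-0.2    -0.0127  0.0701] [-0.06    0.0147  0.0892] [-0.1346 -0.0005  0.0839]
```

Board size, tab height (137 mm) and tab position match the given sizes, and the tab is at reader x ≈ -2 mm, about 23 mm out. Next I measure the rider and work out the approach.

```bash
python3 - <<'E'
from h import *
from scipy.spatial.transform import Rotation as Ro
fr=frame()
for n in('top','scene'):
    s=snap(n);L=loc(cloud(s),fr)
    for a in((-.075,-.034,.062,.09),(-.042,-.034,.058,.09)):
        q=slab(L,.03,.2,*a)
        if len(q): print(n,len(q),np.round(q.min(0),4),np.round(q.max(0),4),np.round(np.median(q,0),4))
    if n=='top': cv2.imwrite('pics/c1.png',cv2.resize(s['img'][180:270,250:340,::-1],None,fx=6,fy=6,interpolation=2))
    else: cv2.imwrite('pics/c2.png',cv2.resize(s['img'][130:220,180:270,::-1],None,fx=6,fy=6,interpolation=2))
st=read_state();Rm=Ro.from_rotvec(st['orientation']).as_matrix();print(Rm.round(3))
g=np.r_[fr[0]+fr[1]*-.002,.117-r.tcp_to_grasp];print('tcp goal',g,'shift',g-st['position'])
y=Rm[:2,1];h=np.degrees(np.arctan2(y[1],y[0]));print('turn',np.degrees(np.arctan2(*-fr[1][::-1]))-h)
E
python3 -c "
import cv2,numpy as np
cv2.imwrite('pics/c12.png',cv2.resize(np.hstack([cv2.imread('pics/c1.png'),cv2.imread('pics/c2.png')]),(800,400)))"
```

```text
top 29 [ 0.0619 -0.0531  0.0626] [ 0.0717 -0.0364  0.0752] [ 0.0651 -0.0453  0.0712]
top 7 [ 0.0638 -0.0411  0.0679] [ 0.0668 -0.0364  0.0752] [ 0.0651 -0.0388  0.0722]
scene 41 [ 0.0558 -0.06    0.062 ] [ 0.0731 -0.0369  0.0737] [ 0.0649 -0.0447  0.07  ]
scene 12 [ 0.063  -0.0409  0.0657] [ 0.0691 -0.0369  0.0737] [ 0.0652 -0.0389  0.0704]
[[ 0.974  0.227 -0.   ]
 [ 0.227 -0.974  0.001]
 [-0.    -0.001 -1.   ]]
tcp goal [ 0.53667562 -0.06377397  0.0982    ] shift [ 0.38930911  0.56901566 -0.12004201]
turn 93.95076183481973
```

View pics/c12.png

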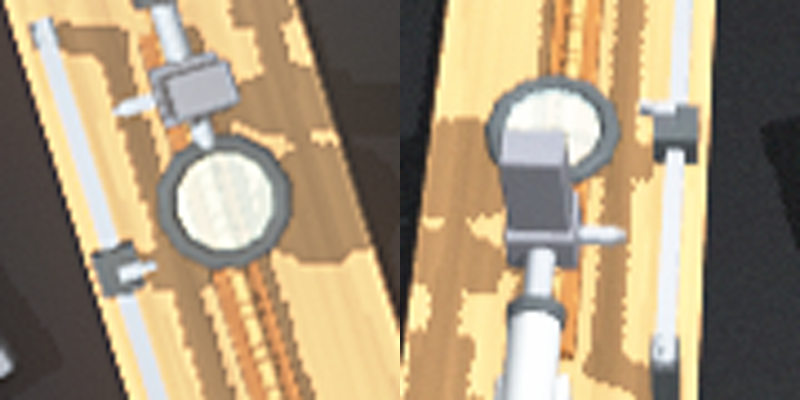

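The crops show the pointer and the rider's fin clearly. Both views put the fin tip at reader x ≈ 65 mm, z ≈ 71 mm and y ≈ -36.5 mm, as expected. I'll move over the tab at a safe height.

Call:
{"fn": "servo_tool", "kwargs": {
  "targets": [
    [[0.035,0.05,0,0,0,8,100],[0.06,0.087,0,0,0,14,100],[0.085,0.123,0,0,0,20,100],[0.11,0.16,0,0,0,26,100],[0.13,0.19,0,0,0,32,100],[0.15,0.22,0,0,0,38,100],[0.17,0.25,0,0,0,43,100],[0.19,0.277,0,0,0,48,100],[0.195,0.285,0,0,0,50,100],[0.195,0.285,0,0,0,50,100]]
  ]
}}

```text
time: 1.13
position: [0.3453, -0.3442, 0.2191]
orientation: [-2.669, -1.656, -0.003]
force: [0.1, -0.5, 0.1]
opening: 1.0
```

Call:
{"fn": "servo_tool", "kwargs": {
  "targets": [
    [[0.02,0.029,0,0,0,5,100],[0.045,0.066,0,0,0,10,100],[0.07,0.102,0,0,0,15,100],[0.095,0.139,0,0,0,20,100],[0.12,0.175,0,0,0,26,100],[0.145,0.212,0,0,0,32,100],[0.165,0.24,0,0,0,38,100],[0.185,0.27,0,0,0,42,100],[0.194,0.284,0,0,0,44,100],[0.194,0.284,0,0,0,44,100]]
  ]
}}

```text
time: 1.97
position: [0.5388, -0.0606, 0.2186]
orientation: [-1.86, -2.532, -0.006]
force: [0.1, 0.0, -0.0]
opening: 1.001
```

```bash
cat >> h.py <<'E'
from scipy.spatial.transform import Rotation as Ro
def where(look=True):
    fr=frame();st=read_state();p=st['position'];Rm=Ro.from_rotvec(st['orientation']).as_matrix();f=np.array(st['force'])
    pr=np.array([(p[:2]-fr[0])@fr[1],(p[:2]-fr[0])@fr[2],p[2]+.0188])
    h=np.degrees(np.arctan2(Rm[1,1],Rm[0,1]))-np.degrees(np.arctan2(*-fr[1][::-1]))
    print('t',round(st['time'],2),'grasp in reader',pr.round(4),'yaw err',round(h,2),'tilt',Rm[2].round(3),'F reader',(f[:2]@fr[1:].T).round(1),f[2].round(1),'open',round(st['opening'],3))
    print('to tab(-.002) shift',(fr[0]+fr[1]*-.002-p[:2]).round(4), 'q',np.round(st['q'],2))
def see():
    fr=frame()
    for n in('top','scene'):
        L=loc(cloud(snap(n)),fr)
        for nm,b in(('block+ptr',(-.06,.12,-.034,-.017,.063,.08)),('blk',(-.06,.12,-.014,.014,.08,.0885)),('tab',(-.06,.12,-.014,.014,.092,.14)),('rider',(.03,.2,-.042,-.034,.058,.085))):
            q=slab(L,*b)
            if len(q): print(n,nm,len(q),np.round(q.min(0),4),np.round(q.max(0),4),np.round(np.median(q,0),4))
E
python3 -c "
from h import *
where()"
```

```text
t 1.97 grasp in reader [-0.005  -0.0024  0.2374] yaw err 0.34 tilt [ 0.002  0.003 -1.   ] F reader [-0.1 -0. ] -0.0 open 1.001
to tab(-.002) shift [-0.0022 -0.0032] q [ 0.43  0.49 -0.54  1.73  0.29  1.    0.09]
```

Call:
{"fn": "servo_tool", "kwargs": {
  "targets": [
    [[-0.002,-0.003,-0.02,0,0,0,100],[-0.002,-0.003,-0.045,0,0,0,100],[-0.002,-0.003,-0.07,0,0,0,100],[-0.002,-0.003,-0.09,0,0,0,100],[-0.002,-0.003,-0.105,0,0,0,100],[-0.002,-0.003,-0.115,0,0,0,100],[-0.002,-0.003,-0.12,0,0,0,100],[-0.002,-0.003,-0.12,0,0,0,100]]
  ]
}}

```text
time: 2.63
position: [0.5337, -0.069, 0.0977]
orientation: [-1.869, -2.524, 0.003]
force: [-0.3, -0.9, 0.9]
opening: 1.002
```

Call:
{"fn": "servo_tool", "kwargs": {
  "targets": [
    [[0,0,0,0,0,0,60],[0,0,0,0,0,0,40],[0,0,0,0,0,0,30],[0,0,0,0,0,0,20],[0,0,0,0,0,0,10],[0,0,0,0,0,0,0],[0,0,0,0,0,0,0],[0,0,0,0,0,0,0],[0,0,0,0,0,0,0],[0,0,0,0,0,0,0]]
  ]
}}

```text
time: 3.47
position: [0.5344, -0.067, 0.0986]
orientation: [-1.866, -2.527, 0.0]
force: [0.4, -0.5, 1.0]
opening: 0.332
```

```bash
python3 -c "
from h import *
where();see()"
```

```text
t 3.47 grasp in reader [0.0011 0.0024 0.1174] yaw err 0.05 tilt [ 0. -0. -1.] F reader [-0.2  0.6] 1.0 open 0.332
to tab(-.002) shift [0.0023 0.0032] q [ 0.38  0.64 -0.45  1.87  0.4   0.72 -0.01]
top blk 10 [-0.0598 -0.0012  0.0807] [-0.0567  0.0093  0.0868] [-0.0582  0.0033  0.0847]
top rider 6 [ 0.064  -0.0411  0.0666] [ 0.0669 -0.0369  0.0743] [ 0.0652 -0.0393  0.0721]
scene block+ptr 66 [-0.0049 -0.0332  0.0669] [ 0.0608 -0.0182  0.08  ] [ 0.0312 -0.0254  0.0757]
scene blk 123 [-0.06   -0.0106  0.0802] [-0.0249  0.0109  0.0882] [-0.0481  0.0004  0.0847]
scene rider 12 [ 0.0634 -0.0409  0.0645] [ 0.0675 -0.0367  0.0739] [ 0.065  -0.0389  0.0717]
```

Call:
{"fn": "servo_tool", "kwargs": {
  "targets": [
    [[0,0,0,0,0,0,0],[0,0,0,0,0,0,0],[0,0,0,0,0,0,0],[0,0,0,0,0,0,0],[0,0,0,0,0,0,0],[0,0,0,0,0,0,0]]
  ]
}}

```text
time: 4.07
position: [0.5352, -0.0668, 0.0988]
orientation: [1.866, 2.527, 0.002]
force: [4.6, 1.7, -4.0]
opening: 0.194
```

```bash
python3 -c "
from h import *
where()"
```

```text
t 4.07 grasp in reader [0.0003 0.0024 0.1176] yaw err 0.05 tilt [ 0.     0.002 -1.   ] F reader [-4.9 -0.2] -4.0 open 0.194
to tab(-.002) shift [0.0015 0.003 ] q [ 0.38  0.64 -0.45  1.87  0.4   0.72 -0.01]
```

Gripped: the opening of 0.194 equals 18 mm. Now I push home, inward along (+0.956, +0.293).

Call:
{"fn": "servo_tool", "kwargs": {
  "targets": [
    [[0.003,0.0009,0,0,0,0,0],[0.006,0.0018,0,0,0,0,0],[0.009,0.0028,0,0,0,0,0],[0.012,0.0037,0,0,0,0,0],[0.015,0.0046,0,0,0,0,0],[0.018,0.0055,0,0,0,0,0],[0.02,0.0061,0,0,0,0,0],[0.022,0.0067,0,0,0,0,0],[0.023,0.0071,0,0,0,0,0],[0.023,0.0071,0,0,0,0,0]]
  ]
}}

```text
time: 4.9
position: [0.5576, -0.0599, 0.0987]
orientation: [-1.866, -2.527, 0.0]
force: [-3.2, -0.1, 4.8]
opening: 0.195
```

```bash
python3 -c "
from h import *
where();see()"
```

```text
t 4.9 grasp in reader [-0.0231  0.0025  0.1175] yaw err 0.04 tilt [-0. -0. -1.] F reader [ 3.1 -0.9] 4.8 open 0.195
to tab(-.002) shift [-0.0209 -0.0038] q [ 0.35  0.66 -0.45  1.81  0.4   0.76 -0.01]
top block+ptr 5 [ 0.0376 -0.0262  0.0752] [ 0.0422 -0.0233  0.0797] [ 0.0397 -0.0245  0.0776]
top rider 7 [ 0.0639 -0.0412  0.067 ] [ 0.0664 -0.0364  0.0752] [ 0.0652 -0.0387  0.0724]
scene block+ptr 71 [-0.0264 -0.0326  0.0685] [ 0.0436 -0.0178  0.0799] [ 0.0102 -0.0248  0.0758]
scene blk 36 [-0.0599 -0.0079  0.0801] [-0.0516  0.0097  0.0877] [-0.0568 -0.0003  0.0838]
scene tab 1 [-0.0304 -0.0118  0.1374] [-0.0304 -0.0118  0.1374] [-0.0304 -0.0118  0.1374]
scene rider 12 [ 0.063  -0.0409  0.0652] [ 0.067  -0.0367  0.0732] [ 0.0654 -0.0388  0.0712]
```

Only 3 N of friction so far, so it isn't seated yet. I'll push in 1 mm steps until the force rises.

Call:
{"fn": "servo_tool", "kwargs": {
  "targets": [
    [[0.001,0.0003,0,0,0,0,0],[0.002,0.0006,0,0,0,0,0],[0.003,0.0009,0,0,0,0,0],[0.003,0.0009,0,0,0,0,0]]
  ]
}}

```text
time: 5.33
position: [0.5591, -0.0595, 0.0987]
orientation: [-1.866, -2.526, 0.004]
force: [-6.4, -1.2, 7.9]
opening: 0.192
```

```bash
python3 -c "
from h import *
where()"
```

```text
t 5.33 grasp in reader [-0.0247  0.0025  0.1175] yaw err 0.03 tilt [-0.    -0.003 -1.   ] F reader [ 6.5 -0.7] 7.9 open 0.192
to tab(-.002) shift [-0.0225 -0.0043] q [ 0.35  0.66 -0.45  1.8   0.4   0.77 -0.01]
```

Call:
{"fn": "servo_tool", "kwargs": {
  "targets": [
    [[0.001,0.0003,0,0,0,0,0],[0.003,0.0009,0,0,0,0,0],[0.003,0.0009,0,0,0,0,0],[0.003,0.0009,0,0,0,0,0],[0.003,0.0009,0,0,0,0,0]]
  ]
}}

```text
time: 5.75
position: [0.5591, -0.0595, 0.0986]
orientation: [-1.864, -2.522, 0.012]
force: [-10.8, -2.6, 11.9]
opening: 0.193
```

```bash
python3 -c "
from h import *
where();see()"
```

```text
t 5.75 grasp in reader [-0.0247  0.0025  0.1174] yaw err 0.01 tilt [-0.   -0.01 -1.  ] F reader [11.1 -0.7] 11.9 open 0.193
to tab(-.002) shift [-0.0224 -0.0043] q [ 0.35  0.67 -0.45  1.8   0.4   0.78 -0.01]
top block+ptr 18 [ 0.0249 -0.0289  0.0747] [ 0.0403 -0.0228  0.0799] [ 0.0326 -0.0255  0.0783]
top rider 7 [ 0.064  -0.0411  0.0663] [ 0.0668 -0.0364  0.0745] [ 0.0647 -0.0387  0.0721]
scene block+ptr 74 [-0.0287 -0.0326  0.0675] [ 0.0399 -0.018   0.0799] [ 0.0028 -0.025   0.0745]
scene blk 15 [-0.0599 -0.0097  0.0802] [-0.0555  0.0101  0.0872] [-0.0581 -0.0013  0.0835]
scene tab 2 [-0.0311 -0.0115  0.1322] [-0.0301 -0.0115  0.1337] [-0.0306 -0.0115  0.1329]
scene rider 12 [ 0.0622 -0.0409  0.0665] [ 0.0671 -0.0369  0.075 ] [ 0.0646 -0.0389  0.0713]
```

It's seated: the force rose from 3 to 11 N with no movement, and the grasp is at x = -24.7 mm against home at -25. I now draw out about 85 mm, just short of the mark.

Call:
{"fn": "servo_tool", "kwargs": {
  "targets": [
    [[-0.005,-0.0015,0,0,0,0,0],[-0.013,-0.004,0,0,0,0,0],[-0.022,-0.0067,0,0,0,0,0],[-0.032,-0.0098,0,0,0,0,0],[-0.042,-0.0129,0,0,0,0,0],[-0.052,-0.016,0,0,0,0,0],[-0.062,-0.019,0,0,0,0,0],[-0.071,-0.0218,0,0,0,0,0],[-0.078,-0.0239,0,0,0,0,0],[-0.08,-0.0245,0,0,0,0,0]]
  ]
}}

```text
time: 6.68
position: [0.4854, -0.082, 0.0987]
orientation: [1.864, 2.525, 0.008]
force: [8.3, 2.4, -6.3]
opening: 0.193
```

Call:
{"fn": "servo_tool", "kwargs": {
  "targets": [
    [[0,0,0,0,0,0,0],[0,0,0,0,0,0,0],[0,0,0,0,0,0,0]]
  ]
}}

```text
time: 6.93
position: [0.4852, -0.082, 0.0987]
orientation: [1.864, 2.526, 0.006]
force: [6.0, 0.8, -1.3]
opening: 0.19
```

```bash
python3 -c "
from h import *
where();see()"
```

```text
t 6.93 grasp in reader [0.0525 0.0023 0.1175] yaw err 0.07 tilt [ 0.     0.005 -1.   ] F reader [-5.9  1. ] -1.3 open 0.19
to tab(-.002) shift [0.0514 0.0182] q [ 0.43  0.58 -0.46  2.    0.41  0.65  0.01]
top block+ptr 6 [ 0.0505 -0.033   0.072 ] [ 0.0546 -0.0288  0.0761] [ 0.0523 -0.0304  0.0734]
top blk 100 [-0.0598 -0.01    0.08  ] [0.0212 0.0101 0.088 ] [-0.051   0.0002  0.0835]
top rider 7 [ 0.0638 -0.0411  0.0671] [ 0.0668 -0.0364  0.0749] [ 0.0649 -0.0388  0.0726]
scene block+ptr 72 [ 0.048  -0.032   0.0688] [ 0.118  -0.0175  0.08  ] [ 0.0896 -0.0241  0.0771]
scene blk 210 [-0.0598 -0.0109  0.08  ] [0.0377 0.0109 0.0883] [-0.041   0.0006  0.0821]
scene rider 12 [ 0.0623 -0.0409  0.0661] [ 0.0668 -0.0368  0.0751] [ 0.0648 -0.0389  0.071 ]
```

The pointer is at 52.4 mm both by camera and by grasp pose, and the rider is at 65 mm, so 12.5 mm remain.

Call:
{"fn": "servo_tool", "kwargs": {
  "targets": [
    [[-0.003,-0.0009,0,0,0,0,0],[-0.006,-0.0018,0,0,0,0,0],[-0.009,-0.0028,0,0,0,0,0],[-0.011,-0.0034,0,0,0,0,0],[-0.012,-0.0037,0,0,0,0,0],[-0.012,-0.0037,0,0,0,0,0],[-0.012,-0.0037,0,0,0,0,0],[-0.012,-0.0037,0,0,0,0,0],[-0.012,-0.0037,0,0,0,0,0]]
  ]
}}

```text
time: 7.78
position: [0.4747, -0.0853, 0.0987]
orientation: [1.863, 2.525, 0.01]
force: [8.9, 2.3, -4.4]
opening: 0.191
```

```bash
python3 -c "
from h import *
where();see()
a=snap('top')['img'][200:280,250:350,::-1];b=snap('scene')['img'][110:190,180:280,::-1]
cv2.imwrite('pics/f1.png',cv2.resize(np.hstack([a,b]),(800,320),interpolation=2))"
```

```text
t 7.78 grasp in reader [0.0636 0.0024 0.1175] yaw err 0.1 tilt [ 0.     0.007 -1.   ] F reader [-9.2  0.4] -4.4 open 0.191
to tab(-.002) shift [0.062  0.0215] q [ 0.45  0.57 -0.46  2.03  0.41  0.63  0.01]
top block+ptr 7 [ 0.0606 -0.034   0.0698] [ 0.0639 -0.0292  0.0753] [ 0.0622 -0.0317  0.0724]
top blk 155 [-0.0598 -0.0119  0.08  ] [0.0342 0.0107 0.0883] [-0.0459 -0.0001  0.0833]
top rider 7 [ 0.0639 -0.0411  0.0663] [ 0.0666 -0.0364  0.0743] [ 0.0649 -0.0388  0.0732]
scene block+ptr 62 [ 0.0597 -0.0332  0.0664] [ 0.1178 -0.0189  0.0798] [ 0.0971 -0.0251  0.0748]
scene blk 230 [-0.0596 -0.0134  0.08  ] [0.0509 0.0131 0.0885] [-0.0396  0.0007  0.0821]
scene rider 12 [ 0.0646 -0.0408  0.0627] [ 0.0679 -0.0367  0.0742] [ 0.0655 -0.0388  0.0708]
```

View pics/f1.png

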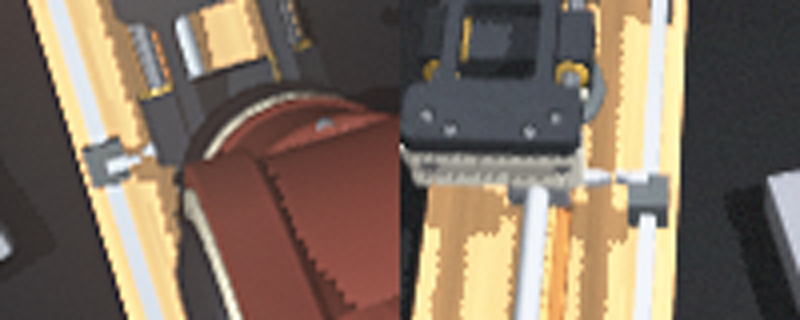

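The crops show the pointer nearly in line with the fin. In numbers it is about 2 mm short, so I advance 2 mm and let it settle.

Call:
{"fn": "servo_tool", "kwargs": {
  "targets": [
    [[-0.001,-0.0003,0,0,0,0,0],[-0.002,-0.0006,0,0,0,0,0],[-0.002,-0.0006,0,0,0,0,0],[-0.002,-0.0006,0,0,0,0,0],[-0.002,-0.0006,0,0,0,0,0],[-0.002,-0.0006,0,0,0,0,0],[-0.002,-0.0006,0,0,0,0,0],[-0.002,-0.0006,0,0,0,0,0]]
  ]
}}

```text
time: 8.65
position: [0.473, -0.0858, 0.0987]
orientation: [1.862, 2.525, 0.01]
force: [9.8, 1.8, -5.1]
opening: 0.193
```

```bash
python3 -c "
from h import *
where();see()"
```

```text
t 8.65 grasp in reader [0.0654 0.0023 0.1175] yaw err 0.11 tilt [ 0.     0.008 -1.   ] F reader [-9.9  1.1] -5.1 open 0.193
to tab(-.002) shift [0.0637 0.022 ] q [ 0.45  0.57 -0.46  2.03  0.41  0.62  0.01]
top block+ptr 7 [ 0.0626 -0.0339  0.0695] [ 0.0662 -0.0292  0.0755] [ 0.064  -0.031   0.0739]
top blk 162 [-0.0598 -0.0118  0.08  ] [0.0372 0.0108 0.0881] [-0.0453  0.0002  0.0834]
top rider 7 [ 0.064  -0.0411  0.0668] [ 0.0667 -0.0364  0.0739] [ 0.0648 -0.0388  0.0729]
scene block+ptr 65 [ 0.0615 -0.0333  0.0673] [ 0.1183 -0.0189  0.0798] [ 0.0982 -0.0252  0.0756]
scene blk 238 [-0.0598 -0.0134  0.08  ] [0.0542 0.011  0.0884] [-0.0333  0.0003  0.0821]
scene rider 12 [ 0.0623 -0.0409  0.0646] [ 0.0679 -0.0368  0.0764] [ 0.0651 -0.0388  0.0709]
```

```bash
python3 -c "
from h import *
where();print(finish_job())"
```

```text
t 8.75 grasp in reader [0.0653 0.0023 0.1175] yaw err 0.11 tilt [ 0.     0.008 -1.   ] F reader [-9.6  0.8] -4.9 open 0.19
to tab(-.002) shift [0.0637 0.022 ] q [ 0.45  0.57 -0.46  2.03  0.41  0.62  0.01]
the job is handed in; nothing more can be done
None
```

The arm is drawn out to the rider and still held by its tab. The job was handed in at 8.75 s, with no verdict reported.

- **Home stop:** I gripped the tab (opening 18 mm) and pushed until the arm seated. It stopped at reader x = -24.7 mm against -25 expected, and the force rose from 3 to 11 N with no further movement.
- **At the mark:** I then drew it out against the spring. The last check put the pointer at x = 64.0 mm by camera and 65.4 mm by grasp pose. The two disagree by about 1.4 mm, but both are within 1.5 mm of the rider's point at 65 mm.
- **Holding:** The spring pulls back with about 10 N, as expected. The grasp is about 2–3 mm off the tab's middle, and the arm was not moving.
- **Surroundings:** The rider showed no shift within measurement noise. I did not measure the dish, jar and slide box again at the end, but the gripper stayed well above them.

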